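# Present the glass plate at the end of the ledge

### The job

The white glass plate lies askew on the grey ledge. Pushing it with the fingertips only, never picking it up, set its long side flush against the green fence and slide it towards the ledge's end where the yellow tray stands, until the whole blue band at that end of the plate sticks out past the ledge while the yellow line behind it is still over the ledge. Leave the plate lying there, flat and at rest, and do not disturb the tray, the tip box, the vial or the tube rack.

Things in the scene. Friction and masses are not known exactly. Their poses are not given: they have to be found in the camera images.
- ledge: Fixed grey riser, 160 mm (its x) by 300 mm (its y), its flat top 60 mm above the bench; origin at the centre of its underside, on the bench. Both ends (its y = +150 and -150 mm) are open. A green fence, 12 mm thick, stands 14 mm above the top all along the far (+x) side: its inner face is the plane x = +68 mm of the ledge's frame. Turned up to 0.3 rad about the vertical.
- plate: Loose white glass plate, 80 mm (its x) by 150 mm (its y) by 6 mm thick, about 0.12 to 0.24 kg, lying on the ledge's top; origin at the centre of its underside, 60 mm above the bench. Both ends are marked alike on top: a blue band 30 mm wide along the short edge, then 20 mm of white, then a yellow line 6 mm wide (50 to 56 mm from the short edge). Its y axis lies along the ledge's y to within about 0.25 rad at the start.
- tray: Loose open yellow tray, 120 x 100 mm, 28 mm high, on the bench beyond one end of the ledge, its centre about 215 mm from the ledge's centre; it marks the end where the plate must stick out. Origin at the centre of its underside.
- tipbox: Loose blue box of pipette tips, 120 x 85 mm, 50 mm high, beyond the other end of the ledge. Origin at the centre of its underside. A bystander.
- vial: Small loose amber vial with a blue cap, 23 mm across, 44 mm high, standing on the bench in front of the ledge. Origin at the centre of its underside. A bystander.
- rack: Loose white tube rack with blue-capped and white-capped tubes, 100 x 200 mm, 104 mm high, on the right of the bench. Origin at the centre of its underside. A bystander.
Not all that is in view belongs to the job. Several things look just like the tray: the one meant starts farthest from the robot's base.

How it is judged:
At the end, for the whole second after the job is handed in: The plate lies flat (within 0.04 rad) and at rest on the ledge, its long side within 4 mm of the fence at the middle and parallel to it within 0.05 rad, and its end on the tray's side sticks out 29 to 51 mm past the ledge: the blue band (30 mm) out, the yellow line (from 50 mm) still over the ledge (((y of tray in the frame of ledge above 0 m and y of plate in the frame of ledge between 0.104 and 0.126 m) or (y of tray in the frame of ledge below 0 m and y of plate in the frame of ledge between -0.126 and -0.104 m)) and x of plate in the frame of ledge between 0.024 and 0.031 m and angle between the y axis of plate and the y axis of ledge, either way round below 0.05 rad and angle between plate's own z axis and vertical below 0.04 rad and height (world z) of plate between 0.057 and 0.063 m and linear speed of plate below 0.01 m/s); the robot touches nothing.
It fails at once if the plate is lifted or tipped (height (world z) of plate above 0.072 m or angle between plate's own z axis and vertical above 0.2 rad).
It fails at once if the plate falls off the ledge (height (world z) of plate below 0.05 m).
It fails at once if one of these is moved by more than 20 mm or tipped: yellow tray, pipette tip box (distance of any of tray, tipbox from where it was at the start of the episode above 0.02 m or angle between any of tray, tipbox's own z axis and vertical above 0.3 rad).
It fails at once if one of these is moved by more than 20 mm or tipped: vial, tube rack (distance of any of vial, rack from where it was at the start of the episode above 0.02 m or angle between any of vial, rack's own z axis and vertical above 0.3 rad).
It also fails if it takes over 48 s, if anything falls off the work surface, if the arm or the gripper's body presses on something with over 40 N, if the wrist force passes 120 N, or if a joint passes its speed limit or range.

### The arm

A 6-joint arm with a two-finger parallel gripper is mounted at the origin on the work surface. World frame = base frame: x ahead of the robot, y to its left, z up, the work surface at z = 0. Lengths are in m, angles in rad, forces in N, time in s.
With the tool pointing down it reaches from about 0.25 to 0.775 m from the base axis. Payload 4 kg.
Tool frame: the origin (TCP) lies midway between the tips of the shut fingers; the grasp point (between the pads) lies 19 mm behind it (robot.tcp_to_grasp is the distance from the TCP to the grasp point, in m); z points along the fingers, x is the direction in which the jaws open and shut, and the axes are right-handed (so a half turn about z gives the same grasp; the last joint's range is limited). The gripper opens to 94 mm and grips with 3 to 60 N. Pads are 16 mm wide; open, the fingers measure 119 mm over their backs; the gripper's body (75 mm by 177 mm) begins 78 mm behind the grasp point.
Start: joints at [1.221, 0.087, 1.371, -0, 1.684, -0.103], TCP at [0.134, 0.533, 0.206] pointing down, gripper open.
Joint ranges: [-3.1, 3.1], [-0.76, 2.03], [0.27, 2.55], [-1.08, 4.22], [0.17, 2.65], [-2.57, 2.57]. Speed limits (rad/s): [2.79, 2.79, 3.14, 3.14, 3.14, 3.14].

### API

Orientations are given as [roll, pitch, yaw] about the fixed x, y, z axes, in that order (R = Rz(yaw) Ry(pitch) Rx(roll)).
In Python, from bench import get_obs, vision, robot gives the robot as it stands.
- The arm moves only by the tool servo_tool, never from a script. Its argument "targets" is text: rows parted by semicolons, each of 7 numbers parted by spaces: the opening, from 0 (shut) to 1 (fully open), then the shift along the tool's x, y, z as a fraction of full scale, then the turn, a rotation vector about the tool's x, y, z as a fraction of full scale. A call has 1 to 12 rows; each row is the pose to reach, as a shift and turn from the pose commanded when the call began, along the tool's axes at that moment, turning the shorter way round; what a row does not reach only later rows make up. Full scale, the value 1, is 0.25 m for a shift and pi rad for a turn. A row lasts 1/12 s, in which the tool goes at most 41.7 mm and 7.16 degrees, less where a joint would pass 70% of its speed; a pose out of reach is approached as far as the arm can. A call with a number of a shift or a turn outside -1 to 1 is refused whole. A call with a gripper value outside its range is refused whole. The fingers move at their own pace and stop on an object; the grip force is fixed at half the most. Time passes only in rows, so rows that repeat a pose let the fingers close. It gives the time, the measured TCP pose, the force and the opening at its end, in the units of the state.
- get_obs(): the state, without advancing time (a new reading comes with each control period).
- vision.snapshot(name): name is "side" or "top" or "wrist"; returns a dict with "image" (384x512x3 uint8, red, green, blue), "mtx" (3x3 intrinsics, pixels), "world_from_camera" (4x4, takes a point from camera to world coordinates); the wrist camera has in their place "T_tool_cam" (4x4, takes a point from camera to tool coordinates, whose origin is the TCP and whose axes are the tool frame's). Camera axes: x right, y down, z forward; pixel columns grow to the right and rows downward; lengths in m; the calibration is good to about 2 mm. A picture is of the moment at which its call begins: read the wrist's pose just before it. There is no depth.
- robot.close_job(): hands the job in, once; it reports no verdict.
The state is a dict: "time": time; "joint_positions": joint angles; "qvel": joint speeds; "joint_torque": joint torques, N m; "tool_pos": TCP position; "ee_rot": TCP orientation; "wrist_force": force on the tool from outside, world axes, zero at the start; "wrist_torque": the same for the moment, N m; "width": finger opening in m.
Only numpy, scipy, OpenCV 4.12 (cv2) and the standard library are available. Lean on these libraries where they do the work, as an engineer would, in place of code of your own. Each camera call takes 0.05 s, during which the arm holds its last target.

## Working session

There is one attempt and no reset: what is moved stays moved. The work goes in short steps, Python scripts to look and compute and a tool call to move; the robot and the scene stay as the last step left them, time stands still between calls to the robot, and variables do not carry over. Pictures are saved under pics/ and viewed, and the job is handed in when it is done.

Besides the shell and the picture viewer there is one more tool, called after "Emit:" as name(argument=value, ...) on one line, values as JSON. servo_tool: Moves the arm, as the interface text tells. Its arguments: {"type":"object","properties":{"targets":{"type":"string"}},"required":["targets"]}

```bash
mkdir -p pics; ls; cat > h.py <<'E'
import numpy as np, cv2
from bench import get_obs, vision, robot
from scipy.spatial.transform import Rotation as R
def snap(n,fn=None):
    o=get_obs(); s=vision.snapshot(n)
    if n=='wrist':
        T=np.eye(4); T[:3,:3]=R.from_euler('xyz',o['ee_rot']).as_matrix(); T[:3,3]=o['tool_pos']
        W=T@np.array(s['T_tool_cam'])
    else: W=np.array(s['world_from_camera'])
    K=np.array(s['mtx'])
    if fn: cv2.imwrite('pics/'+fn+'.png',s['image'][:,:,::-1]); np.savez('pics/'+fn+'.npz',W=W,K=K)
    return s['image'],K,W
def ray(u,v,K,W):
    d=W[:3,:3]@np.linalg.inv(K)@np.array([u,v,1.]); return W[:3,3],d
def atz(u,v,K,W,z):
    c,d=ray(u,v,K,W); return c+d*(z-c[2])/d[2]
def proj(p,K,W):
    q=np.linalg.inv(W)@np.append(p,1); q=K@q[:3]; return q[:2]/q[2]
def load(fn):
    d=np.load('pics/'+fn+'.npz'); return d['K'],d['W']
def tri(obs):
    A=np.zeros((3,3));b=np.zeros(3)
    for u,v,fn in obs:
        c,d=ray(u,v,*load(fn)); d=d/np.linalg.norm(d); P=np.eye(3)-np.outer(d,d); A+=P;b+=P@c
    return np.linalg.solve(A,b)
E
python3 - <<'E'
from h import *
o=get_obs(); print({k:np.round(v,3) for k,v in o.items()})
for n in('top','side','wrist'):
    i,K,W=snap(n,n+'0'); print(n,np.round(W,3).tolist(),K.round(1).tolist())
E
```

```text
pics
{'time': np.float64(0.0), 'joint_positions': array([ 1.221,  0.088,  1.372,  0.   ,  1.684, -0.103]), 'qvel': array([ 0.   ,  0.   , -0.001, -0.001, -0.001, -0.   ]), 'joint_torque': array([ 1.0000e-03, -3.4017e+01, -3.0244e+01,  7.2000e-02,  3.3000e-02,
       -0.0000e+00]), 'tool_pos': array([0.134, 0.533, 0.204]), 'ee_rot': array([-3.141e+00,  2.000e-03,  1.324e+00]), 'wrist_force': array([-1.276,  0.484,  0.793]), 'wrist_torque': array([ 0.003, -0.085,  0.014]), 'width': np.float64(0.094)}
top [[-0.025, -0.993, 0.113, 0.261], [-1.0, 0.026, 0.006, -0.102], [-0.009, -0.113, -0.994, 1.41], [0.0, 0.0, 0.0, 1.0]] [[413.4, 0.0, 254.5], [0.0, 413.4, 196.0], [0.0, 0.0, 1.0]]
side [[0.956, -0.187, 0.224, 0.195], [-0.291, -0.563, 0.774, -0.895], [-0.018, -0.805, -0.593, 0.66], [0.0, 0.0, 0.0, 1.0]] [[395.1, 0.0, 257.6], [0.0, 395.1, 197.3], [0.0, 0.0, 1.0]]
wrist [[0.245, 0.942, 0.231, 0.067], [0.97, -0.237, -0.06, 0.551], [-0.001, 0.239, -0.971, 0.383], [0.0, 0.0, 0.0, 1.0]] [[269.3, 0.0, 251.7], [0.0, 269.3, 192.3], [0.0, 0.0, 1.0]]
```

View pics/top0.png

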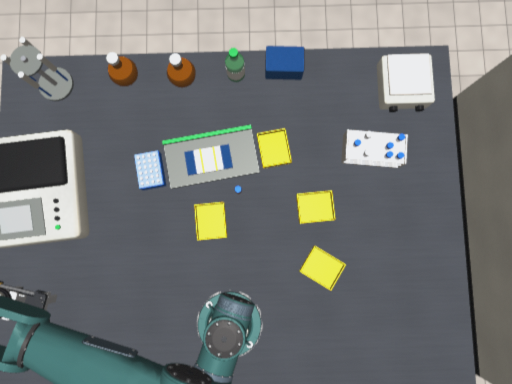

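View pics/side0.png

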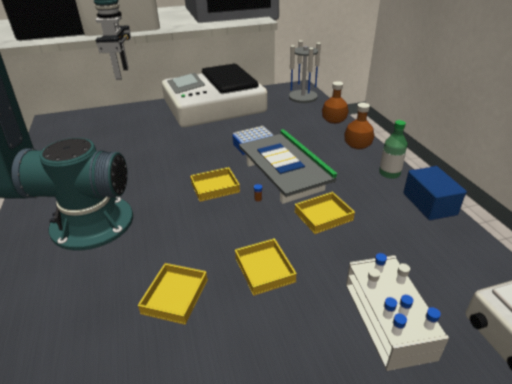

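View pics/wrist0.png

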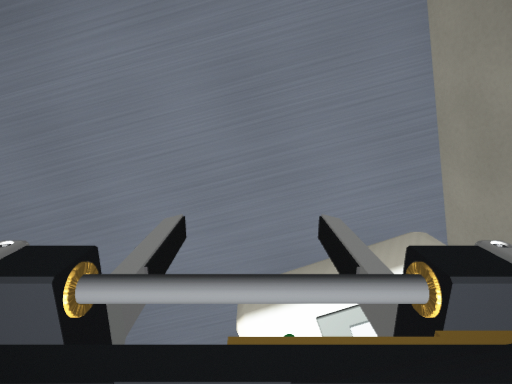

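The top view shows four yellow trays, at (274,148), (211,221), (316,207) and (323,268). The base is near (228,330), so the farthest is (274,148), beyond the ledge's right end. The ledge is at about (211,157), the fence runs along its upper edge, and the vial is at (238,189). I'll check the choice in an enlarged crop.

```bash
python3 - <<'E'
from h import *
i=cv2.imread('pics/top0.png'); c=cv2.resize(i[110:210,125:305],None,fx=4.4,fy=4.4,interpolation=cv2.INTER_CUBIC); cv2.imwrite('pics/top0c.png',c)
i=cv2.imread('pics/side0.png'); c=cv2.resize(i[115:235,225:365],None,fx=5,fy=5,interpolation=cv2.INTER_CUBIC); cv2.imwrite('pics/side0c.png',c)
K,W=load('top0')
for n,p in dict(tray=(274,148),a=(211,221),b=(316,207),c=(323,268),vial=(238,189)).items(): q=atz(*p,K,W,0.02);print(n,q.round(3),np.hypot(*q[:2]).round(3))
E
```

```text
tray [ 0.583 -0.164  0.02 ] 0.606
a [0.339 0.055 0.02 ] 0.343
b [ 0.377 -0.3    0.02 ] 0.481
c [ 0.174 -0.314  0.02 ] 0.359
vial [ 0.445 -0.038  0.02 ] 0.447
```

View pics/top0c.png

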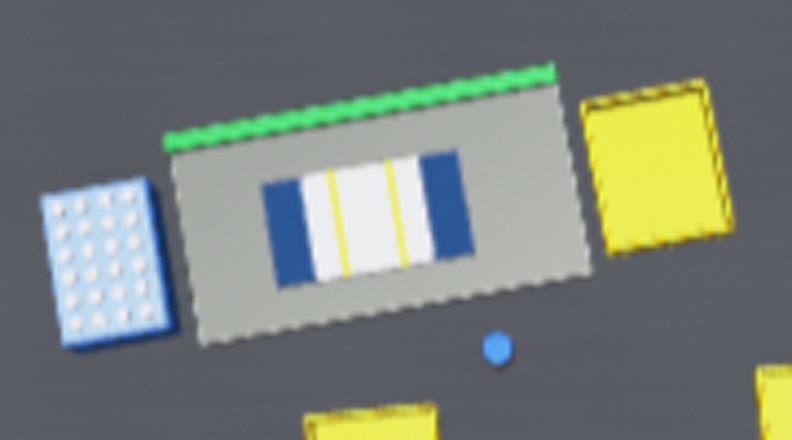

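View pics/side0c.png

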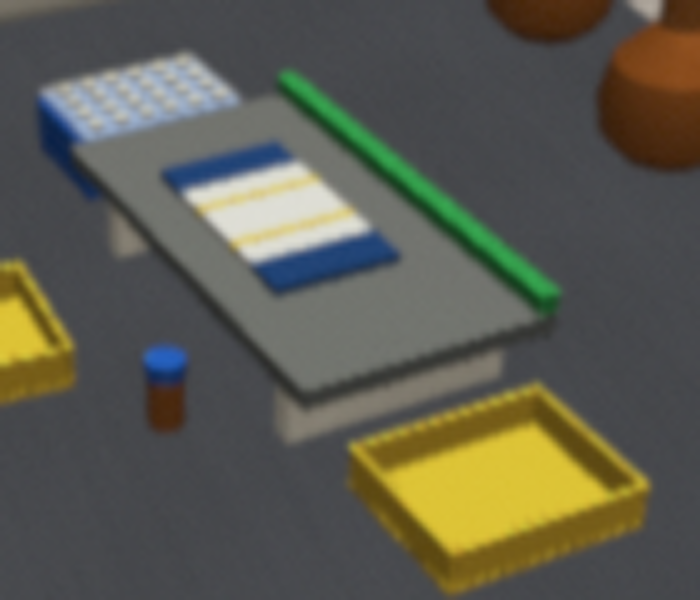

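```bash
cat >> h.py <<'E'
def un(x,y,s,ox,oy): return (x+.5)/s-.5+ox,(y+.5)/s-.5+oy
def yawof(v): return np.arctan2(v[1],v[0])
E
python3 - <<'E'
from h import *
T=lambda x,y:(*un(x,y,4.4,125,110),'top0'); S=lambda x,y:(*un(x,y,5,225,115),'side0')
pl=dict(trayfar=((458,150),(400,257)),traynear=((474,254),(279,292)),boxfar=((262,184),(277,143)),boxnear=((278,287),(162,176)),
 Lnt=((592,274),(305,402)),Lnb=((201,346),(73,150)),Fft=((555,63),(558,292)),Ffb=((163,136),(285,70)))
P={}
for k,(a,b) in pl.items():
    z=.066 if 'far' in k or 'near' in k else .06
    if k[0]=='F': z=.074
    t=atz(*T(*a)[:2],*load('top0'),z); s=atz(*S(*b)[:2],*load('side0'),z)
    P[k]=t; print(k,'tri',tri([T(*a),S(*b)]).round(4),'top',t.round(4),'side',s.round(4))
for a,b in(('Lnt','Lnb'),('Fft','Ffb'),('trayfar','boxfar'),('traynear','boxnear'),('traynear','trayfar')):
    d=P[b]-P[a]; print(a,b,np.linalg.norm(d).round(4),np.arctan2(d[1],d[0]).round(4))
E
```

```text
trayfar tri [ 0.5925 -0.0121  0.0616] top [ 0.5913 -0.0124  0.066 ] side [ 0.5897 -0.0186  0.066 ]
traynear tri [ 0.514  -0.023   0.0603] top [ 0.5113 -0.023   0.066 ] side [ 0.5127 -0.0312  0.066 ]
boxfar tri [0.5706 0.1364 0.0621] top [0.5692 0.1359 0.066 ] side [0.5687 0.1298 0.066 ]
boxnear tri [0.492  0.1254 0.0588] top [0.4902 0.1243 0.066 ] side [0.489  0.1133 0.066 ]
Lnt tri [ 0.4977 -0.1114  0.0494] top [ 0.4948 -0.111   0.06  ] side [ 0.4936 -0.125   0.06  ]
Lnb tri [0.4501 0.1847 0.0534] top [0.448  0.1835 0.06  ] side [0.4486 0.1729 0.06  ]
Fft tri [ 0.6545 -0.0871  0.0712] top [ 0.6543 -0.0873  0.074 ] side [ 0.6516 -0.091   0.074 ]
Ffb tri [0.6044 0.2094 0.0731] top [0.6061 0.2088 0.074 ] side [0.6017 0.2075 0.074 ]
Lnt Lnb 0.2982 1.7285
Fft Ffb 0.3 1.732
trayfar boxfar 0.1499 1.7189
traynear boxnear 0.1488 1.7133
traynear trayfar 0.0806 0.1313
```

The crop confirms the choice. The tray at (274,148) is 215 mm from the ledge's centre, at its −y end, so the plate must move +x by about 37 mm and then −y by about 124 mm.

```bash
cat >> h.py <<'E'
LC=np.array([0.5508,0.0485]); LY=0.159
def L2W(x,y): return LC+np.array([[np.cos(LY),-np.sin(LY)],[np.sin(LY),np.cos(LY)]])@[x,y]
def W2L(p): return np.array([[np.cos(LY),np.sin(LY)],[-np.sin(LY),np.cos(LY)]])@(np.array(p)[:2]-LC)
def plan(x,y,z,yaw):
    o=get_obs(); M=R.from_euler('xyz',o['ee_rot']); t=R.from_euler('xyz',[np.pi,0,yaw])
    d=M.inv().apply(np.append(L2W(x,y),z)-o['tool_pos'])
    print('t',o['time'].round(2),'at L',W2L(o['tool_pos']).round(4),'z',o['tool_pos'][2].round(4),'yaw',o['ee_rot'].round(4),'F',o['wrist_force'].round(2))
    print('frac',(d/.25).round(4),'turn',((M.inv()*t).as_rotvec()/np.pi).round(4),'mm',(1000*d).round(1))
E
python3 -c "
from h import *
plan(-.067,.009,.2,1.73)
plan(-.067,.009,.2,1.73)"
```

```text
Traceback (most recent call last):
  File "h.py", line 34, in plan
    print('t',o['time'].round(2),'at L',W2L(o['tool_pos']).round(4),'z',o['tool_pos'][2].round(4),'yaw',o['ee_rot'].round(4),'F',o['wrist_force'].round(2))
              ^^^^^^^^^^^^^^^
AttributeError: 'float' object has no attribute 'round'
```

```bash
sed -i "s/o\['time'\].round(2)/round(float(o['time']),2)/; s/o\['tool_pos'\]\[2\].round(4)/round(float(o['tool_pos'][2]),4)/" h.py
python3 -c "
from h import *
plan(-.067,.009,.2,1.73)"
```

```text
t 0.15 at L [-0.3346  0.5443] z 0.2046 yaw [-3.1414e+00  1.7000e-03  1.3240e+00] F [ 0.29  0.48 -0.02]
frac [-1.5447  1.8287  0.0206] turn [-0.0002  0.0005 -0.1292] mm [-386.2  457.2    5.1]
```

Emit:
servo_tool(targets="1 -0.77 0.91 0 0 0 -0.129; 1 -0.77 0.91 0 0 0 -0.129; 1 -0.77 0.91 0 0 0 -0.129; 1 -0.77 0.91 0 0 0 -0.129; 1 -0.77 0.91 0 0 0 -0.129; 1 -0.77 0.91 0 0 0 -0.129; 1 -0.77 0.91 0 0 0 -0.129; 1 -0.77 0.91 0 0 0 -0.129; 1 -0.77 0.91 0 0 0 -0.129")

```text
time: 0.9
tool_pos: [0.3095, 0.2884, 0.2053]
ee_rot: [3.141, 0.001, 1.723]
wrist_force: [-0.5, 1.1, -0.5]
width: 0.0942
```

```bash
python3 -c "
from h import *
plan(-.067,.009,.15,1.73)"
```

```text
t 0.9 at L [-0.2002  0.2751] z 0.2053 yaw [3.1412e+00 1.0000e-03 1.7235e+00] F [-0.46  1.06 -0.48]
frac [-1.0608  0.5396  0.2224] turn [ 0.0001  0.0003 -0.0021] mm [-265.2  134.9   55.6]
```

Emit:
servo_tool(targets="1 -1 0.54 0 0 0 -0.002; 1 -1 0.54 0 0 0 -0.002; 1 -1 0.54 0 0 0 -0.002; 1 -1 0.54 0 0 0 -0.002; 1 -1 0.54 0 0 0 -0.002; 1 -1 0.54 0 0 0 -0.002; 1 -1 0.54 0.2 0 0 -0.002; 1 -1 0.54 0.2 0 0 -0.002; 1 -1 0.54 0.2 0 0 -0.002; 1 -1 0.54 0.2 0 0 -0.002; 1 -1 0.54 0.2 0 0 -0.002")

```text
time: 1.82
tool_pos: [0.4808, 0.0669, 0.1565]
ee_rot: [3.14, -0.001, 1.737]
wrist_force: [0.4, -0.2, 0.1]
width: 0.094
```

```bash
python3 -c "
from h import *
plan(-.067,.009,.075,1.73)
snap('wrist','w1');snap('top','t1')
plan(-.067,.009,.075,1.73)
"
```

```text
t 1.82 at L [-0.0662  0.0293] z 0.1565 yaw [ 3.1404e+00 -7.0000e-04  1.7370e+00] F [ 0.41 -0.24  0.07]
frac [-0.0812 -0.0042  0.3261] turn [ 0.0004 -0.0002  0.0022] mm [-20.3  -1.   81.5]
t 1.92 at L [-0.0658  0.0293] z 0.1574 yaw [ 3.1383 -0.      1.7377] F [-0.47 -0.54 -0.13]
frac [-0.081  -0.0064  0.3295] turn [ 0.001  -0.      0.0024] mm [-20.2  -1.6  82.4]
```

View pics/w1.png

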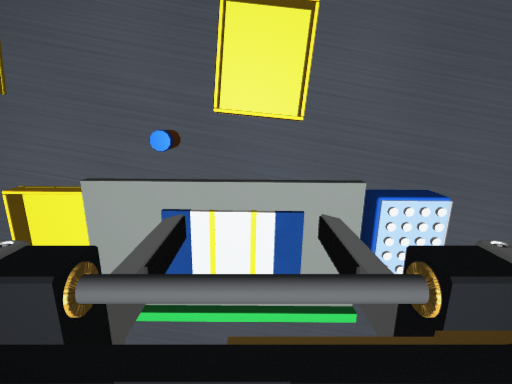

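The wrist view shows the plate's near edge at row 211 and the ledge's near edge at row 181, with the fingers above the ledge. Next I'll compare my ledge estimate with this view.

```bash
python3 -c "
from h import *
K,W=load('w1')
i=cv2.imread('pics/w1.png')
for n,p,z in (('Lnb',(364,181),.06),('Lnt',(84,181),.06),('plate traynear',(163,211),.066),('plate boxnear',(303,212),.066)):
    q=atz(*p,K,W,z); print(n,q.round(4),W2L(q).round(4))
cv2.imwrite('pics/w1c.png',cv2.resize(i[160:240,70:390],None,fx=2.5,fy=2.5,interpolation=cv2.INTER_CUBIC))
"
```

```text
Lnb [0.4481 0.1811 0.06  ] [-0.0804  0.1471]
Lnt [ 0.4962 -0.1067  0.06  ] [-0.0784 -0.1446]
plate traynear [ 0.5132 -0.021   0.066 ] [-0.0482 -0.0627]
plate boxnear [0.4901 0.1239 0.066 ] [-0.048   0.0841]
```

View pics/w1c.png

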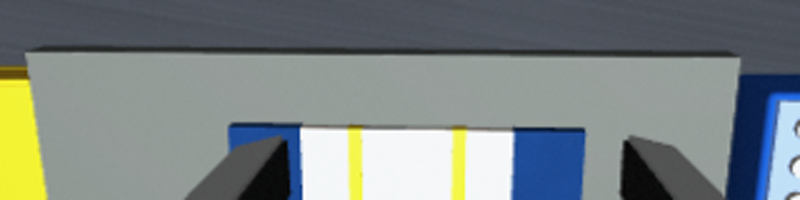

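Emit:
servo_tool(targets="1 -0.08 -0.005 0.1 0 0 0.002; 1 -0.08 -0.005 0.2 0 0 0.002; 1 -0.08 -0.005 0.3 0 0 0.002; 1 -0.08 -0.005 0.33 0 0 0.002; 1 -0.08 -0.005 0.33 0 0 0.002; 1 -0.08 -0.005 0.33 0 0 0.002")

```text
time: 2.42
tool_pos: [0.4833, 0.0463, 0.0744]
ee_rot: [3.14, 0.0, 1.73]
wrist_force: [0.4, 0.1, 1.6]
width: 0.0939
```

```bash
python3 -c "
from h import *
plan(-.067,.009,.0625,1.73)
snap('side','s2'); snap('wrist','w2')
i=cv2.imread('pics/s2.png');cv2.imwrite('pics/s2c.png',cv2.resize(i[75:235,200:365],None,fx=3.7,fy=3.7,interpolation=cv2.INTER_CUBIC))
plan(-.067,.009,.0625,1.73)
"
```

```text
t 2.42 at L [-0.067   0.0085] z 0.0744 yaw [3.1398e+00 1.0000e-04 1.7304e+00] F [0.39 0.06 1.62]
frac [ 0.0021 -0.0002  0.0475] turn [0.0006 0.     0.0001] mm [ 0.5 -0.1 11.9]
t 2.52 at L [-0.066   0.0081] z 0.0754 yaw [3.1374e+00 6.0000e-04 1.7301e+00] F [0.6  0.04 0.24]
frac [ 0.0036 -0.004   0.0515] turn [0.0013 0.0002 0.    ] mm [ 0.9 -1.  12.9]
```

View pics/s2c.png

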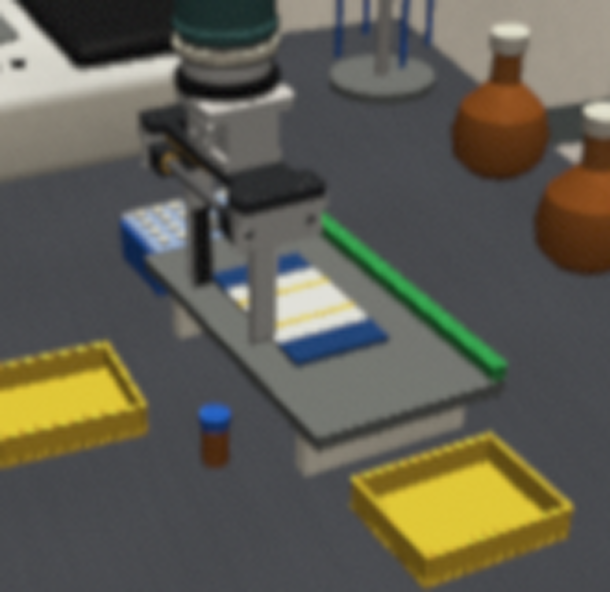

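View pics/w2.png

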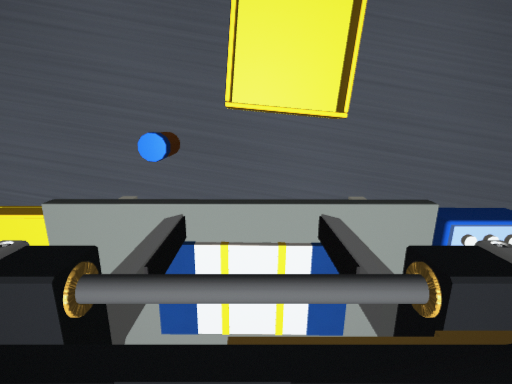

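The fingers stand over the ledge in front of the plate's near side. I'll go down to about z = 0.0625.

Emit:
servo_tool(targets="1 0.002 -0.002 0.02 0 0 0; 1 0.002 -0.002 0.036 0 0 0; 1 0.002 -0.002 0.048 0 0 0; 1 0.002 -0.002 0.048 0 0 0")

```text
time: 2.85
tool_pos: [0.4819, 0.0461, 0.0605]
ee_rot: [-3.141, -0.0, 1.729]
wrist_force: [0.4, -0.4, 0.7]
width: 0.0939
```

```bash
python3 -c "
from h import *
plan(-.025,.009,.0625,1.73)
snap('wrist','w3')
plan(-.025,.009,.0625,1.73)
"
```

```text
t 2.85 at L [-0.0684  0.0085] z 0.0605 yaw [-3.1411e+00 -2.0000e-04  1.7293e+00] F [ 0.36 -0.38  0.69]
frac [ 0.0021  0.1735 -0.0083] turn [-0.0002 -0.0001 -0.0002] mm [ 0.5 43.4 -2.1]
t 2.9 at L [-0.0683  0.0085] z 0.0607 yaw [-3.1411e+00 -2.0000e-04  1.7293e+00] F [-0.64 -0.15  0.55]
frac [ 0.0022  0.1733 -0.0074] turn [-0.0002 -0.0001 -0.0002] mm [ 0.5 43.3 -1.8]
```

Emit:
servo_tool(targets="1 0.002 0.015 -0.005 0 0 0; 1 0.002 0.03 -0.006 0 0 0; 1 0.002 0.045 -0.006 0 0 0; 1 0.002 0.06 -0.006 0 0 0; 1 0.002 0.075 -0.006 0 0 0; 1 0.002 0.09 -0.006 0 0 0; 1 0.002 0.105 -0.006 0 0 0; 1 0.002 0.12 -0.006 0 0 0; 1 0.002 0.135 -0.006 0 0 0; 1 0.002 0.15 -0.006 0 0 0; 1 0.002 0.16 -0.006 0 0 0; 1 0.002 0.16 -0.006 0 0 0")

```text
time: 3.9
tool_pos: [0.5225, 0.053, 0.0624]
ee_rot: [3.14, -0.0, 1.729]
wrist_force: [-1.1, -0.9, -0.1]
width: 0.0942
```

```bash
python3 -c "
from h import *
plan(-.02,.009,.0625,1.73)
snap('wrist','w4');snap('top','t4')
plan(-.02,.009,.0625,1.73)
i=cv2.imread('pics/t4.png');cv2.imwrite('pics/t4c.png',cv2.resize(i[110:210,125:305],None,fx=4.4,fy=4.4,interpolation=cv2.INTER_CUBIC))
"
```

```text
t 3.9 at L [-0.0273  0.0089] z 0.0624 yaw [ 3.1404e+00 -1.0000e-04  1.7293e+00] F [-1.13 -0.86 -0.15]
frac [ 0.0004  0.029  -0.0004] turn [ 0.0004 -0.     -0.0002] mm [ 0.1  7.3 -0.1]
t 4.0 at L [-0.0275  0.0089] z 0.0623 yaw [ 3.1402e+00 -1.0000e-04  1.7293e+00] F [ 0.29  0.6  -0.55]
frac [ 0.0004  0.0299 -0.0007] turn [ 0.0004 -0.     -0.0002] mm [ 0.1  7.5 -0.2]
```

View pics/w4.png

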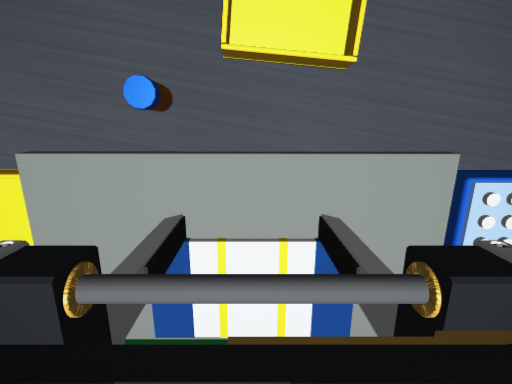

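View pics/t4c.png

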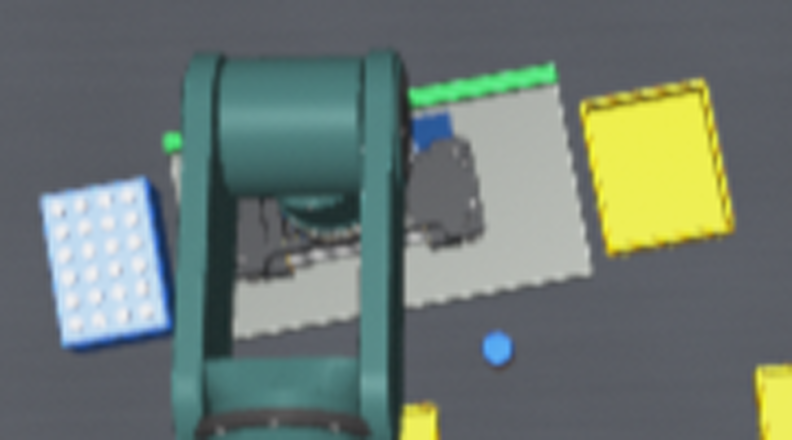

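The plate moves squarely ahead of the fingers, and its far side is still a few mm from the fence in the top crop. I'll push on gently.

Emit:
servo_tool(targets="1 0 0.006 0 0 0 0; 1 0 0.012 0 0 0 0; 1 0 0.017 0 0 0 0; 1 0 0.022 0 0 0 0; 1 0 0.026 0 0 0 0; 1 0 0.03 0 0 0 0; 1 0 0.03 0 0 0 0")

```text
time: 4.58
tool_pos: [0.5292, 0.0541, 0.0623]
ee_rot: [3.141, -0.0, 1.729]
wrist_force: [-0.8, 0.1, -0.6]
width: 0.0941
```

```bash
python3 -c "
from h import *
snap('top','t5');snap('wrist','w5')
plan(-.02,.009,.0625,1.73)
i=cv2.imread('pics/t5.png');cv2.imwrite('pics/t5c.png',cv2.resize(i[110:170,200:280],None,fx=10,fy=10,interpolation=cv2.INTER_CUBIC))
"
```

```text
t 4.68 at L [-0.0204  0.0089] z 0.0624 yaw [ 3.1412e+00 -2.0000e-04  1.7292e+00] F [-1.05 -0.84  0.69]
frac [ 0.0003  0.0017 -0.0004] turn [ 0.0001 -0.     -0.0002] mm [ 0.1  0.4 -0.1]
```

View pics/t5c.png

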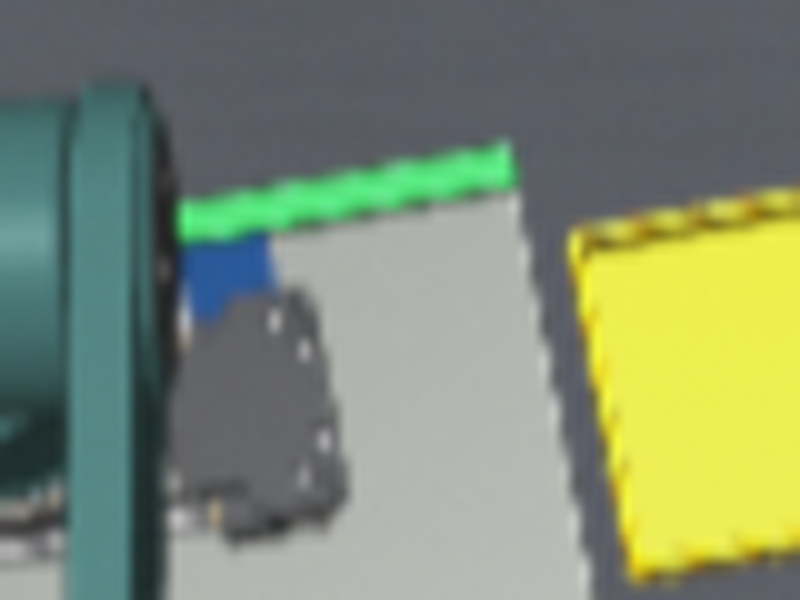

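Nearly flush. I'll advance in small steps until the force rises.

Emit:
servo_tool(targets="1 0 0.004 0 0 0 0; 1 0 0.006 0 0 0 0; 1 0 0.008 0 0 0 0; 1 0 0.008 0 0 0 0")

```text
time: 5.02
tool_pos: [0.5294, 0.0541, 0.0624]
ee_rot: [-3.138, -0.0, 1.729]
wrist_force: [-6.5, -0.3, 2.2]
width: 0.0939
```

The force has risen to 6.5 N, so the plate is flush. Now I'll back off, lift, turn and go behind its tip-box end.

Emit:
servo_tool(targets="1 0 -0.02 0 0 0 0; 1 0 -0.05 0 0 0 0; 1 0 -0.05 -0.1 0 0 0; 1 0 -0.05 -0.25 0 0 0; 1 0 -0.05 -0.35 0 0 0; 1 0 -0.05 -0.35 0 0 0")

```text
time: 5.52
tool_pos: [0.5226, 0.0524, 0.1574]
ee_rot: [3.127, 0.002, 1.729]
wrist_force: [0.3, 0.1, 1.2]
width: 0.0939
```

```bash
python3 -c "
from h import *
snap('wrist','w6')
plan(.024,.106,.15,.159)
"
```

```text
t 5.57 at L [-0.0286  0.0085] z 0.1542 yaw [3.1318e+00 1.4000e-03 1.7293e+00] F [-0.1   0.51 -0.5 ]
frac [0.3901 0.2102 0.0185] turn [ 0.0028 -0.0021  0.4998] mm [97.5 52.5  4.6]
```

View pics/w6.png

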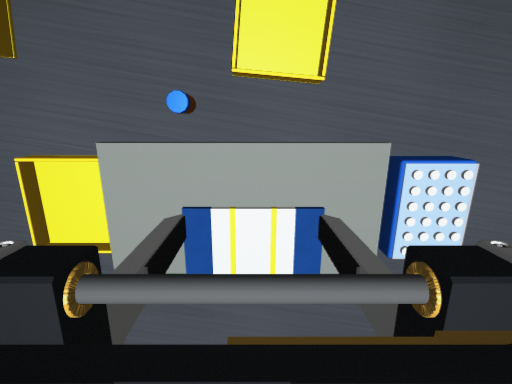

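The plate sits squarely, with its near edge at row 207 across columns 183 to 324. Turning now.

Emit:
servo_tool(targets="0.5 0.39 0.21 0 0 0 0.5; 0.5 0.39 0.21 0 0 0 0.5; 0.5 0.39 0.21 0 0 0 0.5; 0.5 0.39 0.21 0 0 0 0.5; 0.5 0.39 0.21 0 0 0 0.5; 0.5 0.39 0.21 0 0 0 0.5; 0.5 0.39 0.21 0 0 0 0.5; 0.5 0.39 0.21 0 0 0 0.5; 0.5 0.39 0.21 0 0 0 0.5; 0.5 0.39 0.21 0 0 0 0.5; 0.5 0.39 0.21 0 0 0 0.5; 0.5 0.39 0.21 0 0 0 0.5")

```text
time: 6.57
tool_pos: [0.5543, 0.1568, 0.1479]
ee_rot: [-3.141, 0.002, 0.24]
wrist_force: [0.3, -0.6, -0.0]
width: 0.0472
```

```bash
python3 -c "
from h import *
plan(.024,.106,.09,.159)
"
```

```text
t 6.57 at L [0.0206 0.1064] z 0.1479 yaw [-3.1412e+00  2.3000e-03  2.4000e-01] F [ 0.33 -0.58 -0.04]
frac [0.0141 0.0027 0.2316] turn [-0.0001  0.0007  0.0258] mm [ 3.5  0.7 57.9]
```

Emit:
servo_tool(targets="0.5 0.01 0.003 0.05 0 0 0.023; 0.5 0.01 0.003 0.15 0 0 0.023; 0.5 0.01 0.003 0.23 0 0 0.023; 0.5 0.01 0.003 0.23 0 0 0.023; 0.5 0.01 0.003 0.23 0 0 0.023")

```text
time: 6.98
tool_pos: [0.5559, 0.1565, 0.0898]
ee_rot: [-3.141, 0.005, 0.174]
wrist_force: [0.2, 0.2, 0.3]
width: 0.0469
```

```bash
python3 -c "
from h import *
plan(.024,.106,.0625,.159)
snap('side','s7');snap('wrist','w7')
plan(.024,.106,.0625,.159)
i=cv2.imread('pics/s7.png');cv2.imwrite('pics/s7c.png',cv2.resize(i[75:235,200:365],None,fx=3.7,fy=3.7,interpolation=cv2.INTER_CUBIC))
"
```

```text
t 6.98 at L [0.0221 0.1058] z 0.0898 yaw [-3.1415  0.0051  0.174 ] F [0.18 0.18 0.33]
frac [ 0.0081 -0.0006  0.1092] turn [-0.      0.0016  0.0048] mm [ 2.  -0.2 27.3]
t 7.08 at L [0.0244 0.1059] z 0.0931 yaw [-3.1415e+00 -1.2000e-03  1.7400e-01] F [-0.07 -0.13 -0.47]
frac [-0.0017 -0.0006  0.1225] turn [-0.     -0.0004  0.0048] mm [-0.4 -0.1 30.6]
```

View pics/s7c.png

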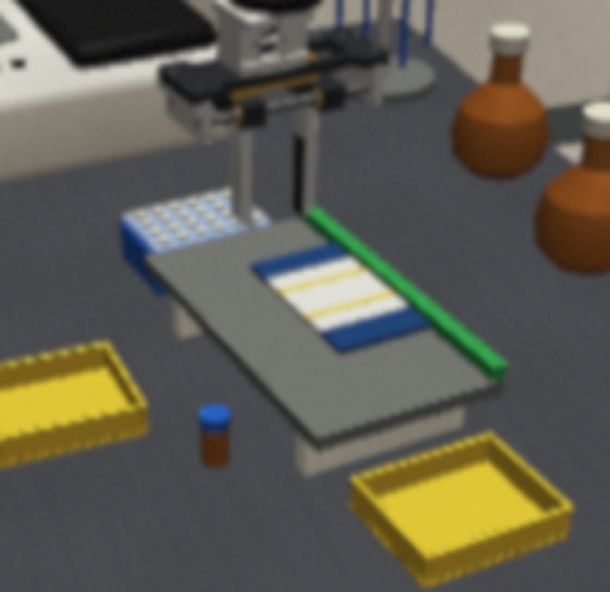

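View pics/w7.png

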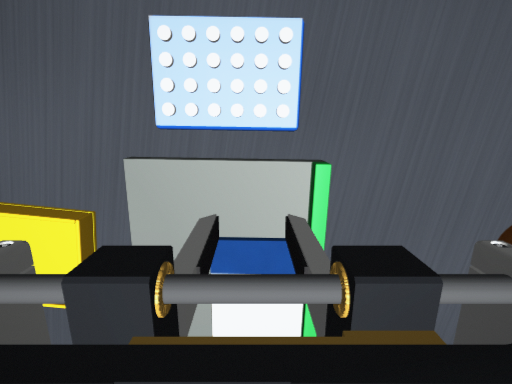

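```bash
python3 -c "
from h import *
K,W=load('w7')
for n,p,z in (('plate near',(215,239),.066),('plate far',(292,239),.066),('ledge corner near',(125,160),.06),('fence end in',(313,163),.074),('fence end out',(328,163),.074)):
    q=atz(*p,K,W,z); print(n,q.round(4),W2L(q).round(4))
i=cv2.imread('pics/w7.png');cv2.imwrite('pics/w7c.png',cv2.resize(i[150:350,110:350],None,fx=3,fy=3,interpolation=cv2.INTER_CUBIC))
"
```

```text
plate near [0.531 0.132 0.066] [-0.0063  0.0856]
plate far [0.593  0.1429 0.066 ] [0.0566 0.0865]
ledge corner near [0.4518 0.1829 0.06  ] [-0.0764  0.1484]
fence end in [0.5938 0.2074 0.074 ] [0.0676 0.1501]
fence end out [0.6046 0.2093 0.074 ] [0.0786 0.1502]
```

View pics/w7c.png

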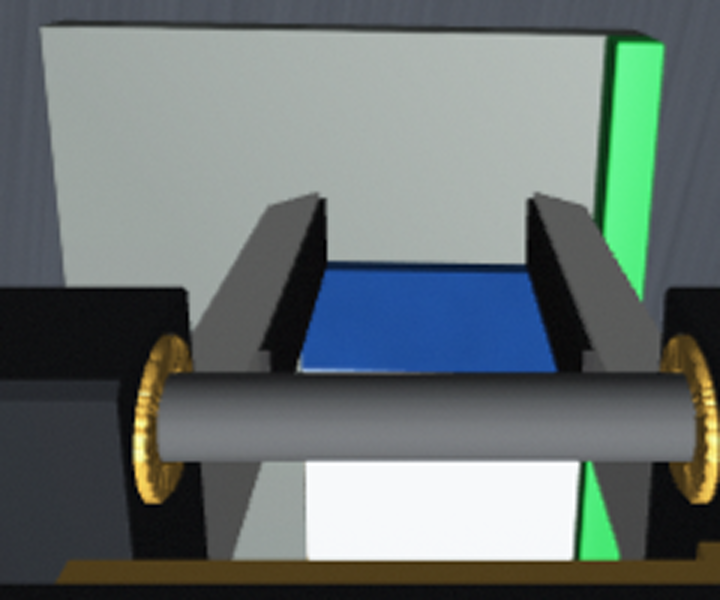

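Consistent: the plate's end is at y ≈ +0.086 and the fingers are clear behind it. Lowering.

Emit:
servo_tool(targets="0.5 0 0 0.04 0 0 0.005; 0.5 0 0 0.08 0 0 0.005; 0.5 0 0 0.104 0 0 0.005; 0.5 0 0 0.104 0 0 0.005; 0.5 0 0 0.104 0 0 0.005")

```text
time: 7.5
tool_pos: [0.5572, 0.1567, 0.0656]
ee_rot: [-3.142, 0.002, 0.158]
wrist_force: [-0.8, -0.3, -0.6]
width: 0.047
```

```bash
python3 -c "
from h import *
plan(.022,.06,.0625,.159)
snap('wrist','w8')
plan(.022,.06,.0625,.159)
"
```

```text
t 7.5 at L [0.0234 0.1059] z 0.0656 yaw [-3.1415e+00  1.6000e-03  1.5820e-01] F [-0.83 -0.32 -0.59]
frac [-0.0056  0.1834  0.0125] turn [-0.      0.0005 -0.0002] mm [-1.4 45.9  3.1]
t 7.55 at L [0.0239 0.1058] z 0.0663 yaw [-3.1415e+00  3.0000e-04  1.5820e-01] F [ 0.05 -0.41 -0.17]
frac [-0.0075  0.1834  0.0151] turn [-0.      0.0001 -0.0002] mm [-1.9 45.8  3.8]
```

Emit:
servo_tool(targets="0.5 -0.006 0 0.01 0 0 0; 0.5 -0.006 0.01 0.0145 0 0 0; 0.5 -0.006 0.03 0.0145 0 0 0; 0.5 -0.006 0.05 0.0145 0 0 0; 0.5 -0.006 0.07 0.0145 0 0 0; 0.5 -0.006 0.09 0.0145 0 0 0; 0.5 -0.006 0.11 0.0145 0 0 0; 0.5 -0.006 0.13 0.0145 0 0 0; 0.5 -0.006 0.15 0.0145 0 0 0; 0.5 -0.006 0.17 0.0145 0 0 0; 0.5 -0.006 0.18 0.0145 0 0 0; 0.5 -0.006 0.18 0.0145 0 0 0")

```text
time: 8.55
tool_pos: [0.5635, 0.1112, 0.0629]
ee_rot: [3.141, -0.0, 0.157]
wrist_force: [0.6, 0.8, 0.6]
width: 0.0464
```

```bash
python3 -c "
from h import *
plan(.022,.0,.0625,.159)
snap('side','s9');snap('top','t9')
plan(.022,.0,.0625,.159)
i=cv2.imread('pics/s9.png');cv2.imwrite('pics/s9c.png',cv2.resize(i[75:235,200:365],None,fx=3.7,fy=3.7,interpolation=cv2.INTER_CUBIC))
i=cv2.imread('pics/t9.png');cv2.imwrite('pics/t9c.png',cv2.resize(i[110:200,150:280],None,fx=6,fy=6,interpolation=cv2.INTER_CUBIC))
"
```

```text
t 8.55 at L [0.0225 0.0599] z 0.0629 yaw [ 3.1409e+00 -2.0000e-04  1.5750e-01] F [0.64 0.8  0.57]
frac [-0.0016  0.2397  0.0018] turn [ 0.0002 -0.0001 -0.0005] mm [-0.4 59.9  0.5]
t 8.65 at L [0.0225 0.0603] z 0.0629 yaw [ 3.1409e+00 -2.0000e-04  1.5790e-01] F [ 0.24  0.21 -0.03]
frac [-0.0018  0.2413  0.0016] turn [ 0.0002 -0.0001 -0.0003] mm [-0.4 60.3  0.4]
```

View pics/s9c.png

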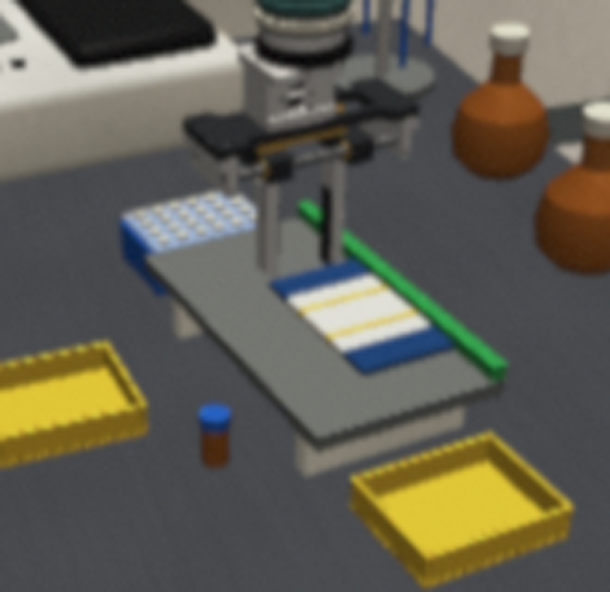

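View pics/t9c.png

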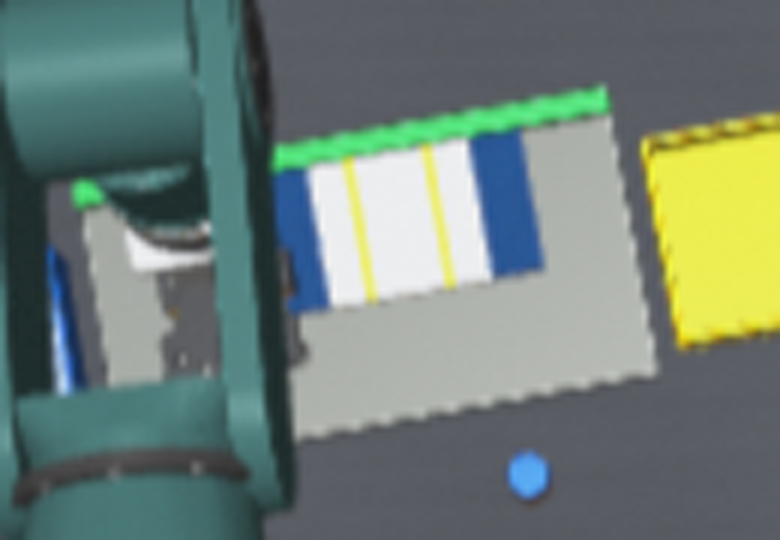

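The plate slides along the fence, flush. I'll push on most of the way, then measure.

Emit:
servo_tool(targets="0.5 0 0.02 0.001 0 0 0; 0.5 0 0.045 0.001 0 0 0; 0.5 0 0.07 0.001 0 0 0; 0.5 0 0.095 0.001 0 0 0; 0.5 0 0.12 0.001 0 0 0; 0.5 0 0.145 0.001 0 0 0; 0.5 0 0.17 0.001 0 0 0; 0.5 0 0.195 0.001 0 0 0; 0.5 0 0.22 0.001 0 0 0; 0.5 0 0.24 0.001 0 0 0; 0.5 0 0.26 0.001 0 0 0; 0.5 0 0.27 0.001 0 0 0")

```text
time: 9.65
tool_pos: [0.5741, 0.0448, 0.0627]
ee_rot: [3.142, -0.0, 0.158]
wrist_force: [-1.7, 3.0, 2.2]
width: 0.0471
```

```bash
python3 -c "
from h import *
plan(.022,-.032,.0625,.159)
snap('side','s10');snap('top','t10')
plan(.022,-.032,.0625,.159)
i=cv2.imread('pics/s10.png');cv2.imwrite('pics/s10c.png',cv2.resize(i[75:235,200:365],None,fx=3.7,fy=3.7,interpolation=cv2.INTER_CUBIC))
i=cv2.imread('pics/t10.png');cv2.imwrite('pics/t10c.png',cv2.resize(i[110:200,200:300],None,fx=6.5,fy=6.5,interpolation=cv2.INTER_CUBIC))
"
```

```text
t 9.65 at L [ 0.0225 -0.0074] z 0.0627 yaw [ 3.1415e+00 -2.0000e-04  1.5780e-01] F [-1.66  2.97  2.25]
frac [-0.0017  0.0986  0.0008] turn [ 0.     -0.0001 -0.0004] mm [-0.4 24.6  0.2]
t 9.75 at L [ 0.0224 -0.0076] z 0.0625 yaw [ 3.1405 -0.      0.1577] F [-0.08 -0.69 -0.21]
frac [-0.0014  0.0975  0.0001] turn [ 0.0004 -0.     -0.0004] mm [-0.4 24.4  0. ]
```

View pics/s10c.png

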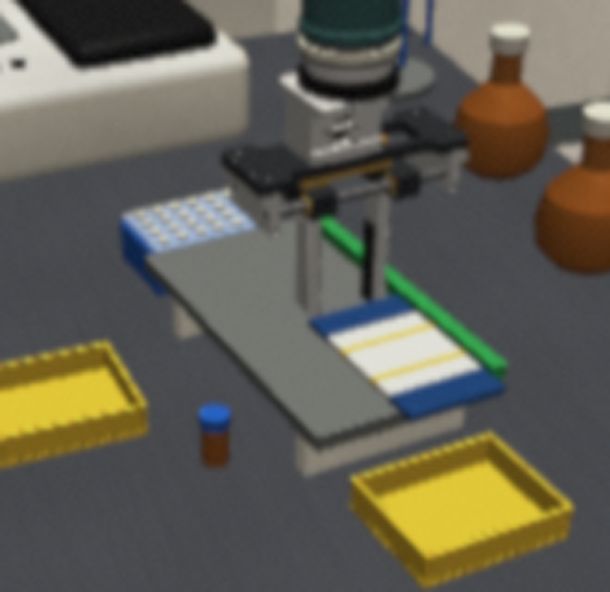

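View pics/t10c.png

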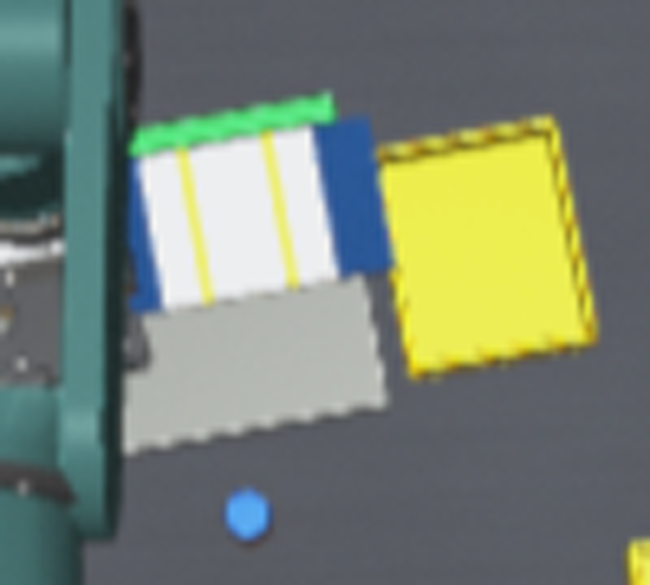

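The band is about half out in the top crop, with the plate's tray end at crop (371,118) to (393,269). I'll calculate the remaining push.

```bash
python3 -c "
from h import *
K,W=load('t10')
T=lambda x,y:un(x,y,6.5,200,110)
for n,p,z in (('far',(372,118),.066),('near',(394,269),.066),('ledge',(386,406),.06),('ledge at plate',(366,277),.06),('fence',(334,94),.074)):
    print(n,W2L(atz(*T(*p),K,W,z)).round(4))
"
```

```text
far [ 0.0665 -0.1682]
near [-0.0132 -0.1648]
ledge [-0.0809 -0.1479]
ledge at plate [-0.0133 -0.1502]
fence [ 0.0802 -0.1511]
```

Emit:
servo_tool(targets="0.5 0 0.015 0 0 0 0; 0.5 0 0.03 0 0 0 0; 0.5 0 0.045 0 0 0 0; 0.5 0 0.06 0 0 0 0; 0.5 0 0.072 0 0 0 0; 0.5 0 0.082 0 0 0 0; 0.5 0 0.09 0 0 0 0; 0.5 0 0.096 0 0 0 0; 0.5 0 0.096 0 0 0 0; 0.5 0 0.096 0 0 0 0")

```text
time: 10.58
tool_pos: [0.5778, 0.0213, 0.0625]
ee_rot: [3.141, 0.0, 0.158]
wrist_force: [-0.8, 0.7, 0.1]
width: 0.0469
```

```bash
python3 -c "
from h import *
plan(.022,-.032,.0625,.159)
snap('side','s11');snap('top','t11')
i=cv2.imread('pics/s11.png');cv2.imwrite('pics/s11c.png',cv2.resize(i[75:235,200:365],None,fx=3.7,fy=3.7,interpolation=cv2.INTER_CUBIC))
i=cv2.imread('pics/t11.png');cv2.imwrite('pics/t11c.png',cv2.resize(i[110:200,200:300],None,fx=6.5,fy=6.5,interpolation=cv2.INTER_CUBIC))
"
```

```text
t 10.58 at L [ 0.0223 -0.0312] z 0.0625 yaw [3.1408e+00 1.0000e-04 1.5800e-01] F [-0.84  0.72  0.05]
frac [-0.0012  0.0033  0.    ] turn [ 0.0003  0.     -0.0003] mm [-0.3  0.8  0. ]
```

View pics/t11c.png

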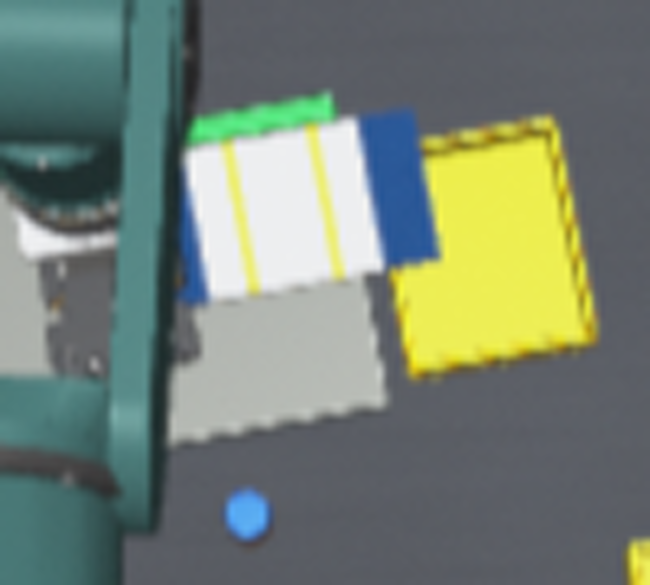

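The blue band is fully out and the yellow line is still over the ledge. I'll back off, lift, and check with the arm clear.

Emit:
servo_tool(targets="0.5 0 -0.03 0 0 0 0; 0.5 0 -0.08 0 0 0 0; 0.5 0 -0.12 -0.05 0 0 0; 0.5 0 -0.16 -0.2 0 0 0; 0.5 -0.3 -0.3 -0.4 0 0 0; 0.5 -0.4 -0.5 -0.5 0 0 0; 0.5 -0.5 -0.7 -0.5 0 0 0; 0.5 -0.6 -0.9 -0.5 0 0 0; 0.5 -0.7 -0.9 -0.5 0 0 0; 0.5 -0.8 -0.9 -0.5 0 0 0; 0.5 -0.8 -0.9 -0.5 0 0 0")

```text
time: 11.6
tool_pos: [0.3428, 0.2141, 0.1891]
ee_rot: [-3.14, -0.002, 0.16]
wrist_force: [0.4, 0.9, 0.1]
width: 0.0472
```

```bash
python3 -c "
from h import *
snap('side','s12');snap('top','t12')
o=get_obs();print(o['time'],o['tool_pos'],o['wrist_force'])
i=cv2.imread('pics/s12.png');cv2.imwrite('pics/s12c.png',cv2.resize(i[105:235,220:365],None,fx=4.5,fy=4.5,interpolation=cv2.INTER_CUBIC))
i=cv2.imread('pics/t12.png');cv2.imwrite('pics/t12c.png',cv2.resize(i[110:200,150:300],None,fx=5.3,fy=5.3,interpolation=cv2.INTER_CUBIC))
"
```

```text
11.7 [0.34097295 0.21542155 0.19013413] [-0.10319338 -0.54078634  0.37630995]
```

View pics/t12c.png

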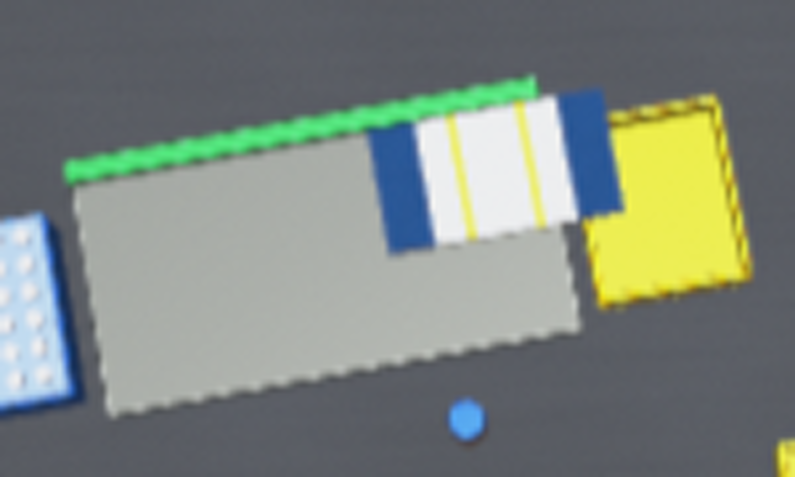

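View pics/s12c.png

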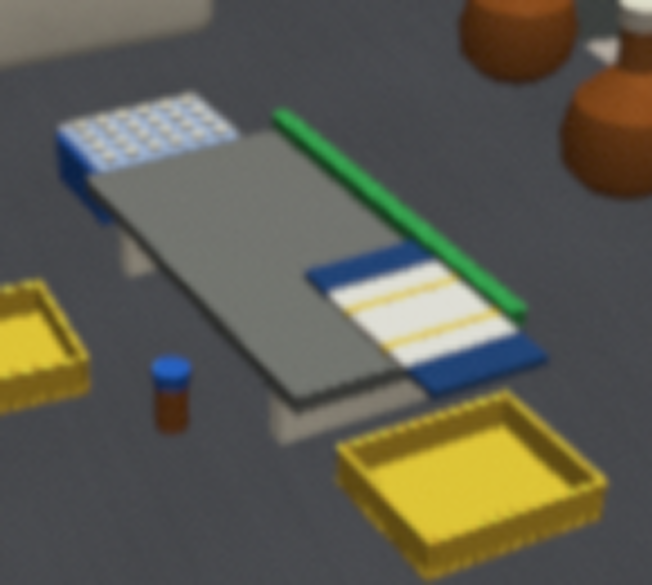

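The plate's corners in the top crop are (604,89), (624,210), (390,254) and (369,129). The ledge's near corners are (580,328) and (109,414).

```bash
python3 -c "
from h import *
K,W=load('t12')
T=lambda x,y:un(x,y,5.3,150,110)
r={}
for n,p,z in (('tf',(605,89),.066),('tn',(625,211),.066),('bn',(390,254),.066),('bf',(369,129),.066),('Lnt',(581,329),.06),('Lnb',(109,415),.06),('Ft',(537,76),.074),('Fb',(65,162),.074)):
    r[n]=W2L(atz(*T(*p),K,W,z)); print(n,r[n].round(4))
print('centre',np.mean([r[k] for k in('tf','tn','bn','bf')],0).round(4))
for a,b in(('tf','bf'),('tn','bn'),('Lnt','Lnb'),('Ft','Fb')): d=r[b]-r[a]; print(a,np.arctan2(-d[0],d[1]).round(4),np.linalg.norm(d).round(4))
for n in('t0','t12'):pass
a=cv2.imread('pics/top0.png').astype(int);b=cv2.imread('pics/t12.png').astype(int);d=abs(a-b).max(2)>40
d[230:]=0; ys,xs=np.where(d);print('changed px',xs.min(),xs.max(),ys.min(),ys.max(), 'tray',d[125:170,262:292].sum(),'tip',d[148:190,134:163].sum(),'vial',d[183:195,232:244].sum(),'rack',d[125:170,340:412].sum())
"
```

```text
tf [ 0.0667 -0.1918]
tn [-0.0125 -0.1896]
bn [-0.0122 -0.0403]
bf [ 0.0689 -0.0413]
Lnt [-0.0798 -0.149 ]
Lnb [-0.0789  0.1498]
Ft [ 0.0806 -0.151 ]
Fb [0.0811 0.1487]
centre [ 0.0277 -0.1158]
tf -0.0146 0.1505
tn -0.0018 0.1492
Lnt -0.0031 0.2988
Ft -0.0018 0.2997
changed px 71 267 127 229 tray 98 tip 49 vial 0 rack 0
```

The centre is at ledge x = 27.7 mm and y = −115.8 mm, and the angle is within about 0.01 rad, so all are inside the limits. I'll hand it in.

```bash
python3 -c "
from h import *
print(robot.close_job())"
```

```text
the job is handed in; nothing more can be done
None
```

I pushed the plate flush against the green fence with the open fingertips. Then I slid it from its tip-box end towards the farthest yellow tray until the blue band was out past the ledge. I backed the arm off, lifted it clear and handed the job in; close_job gives no verdict. It took about 12 s of the 48 s.

**Last checks (top camera, arm clear):**
- **Plate centre:** in the ledge's frame it is at x ≈ 27.7 mm (limits 24–31) and y ≈ −115.8 mm (limits −126 to −104).
- **Overhang:** the plate sticks out about 41 mm, with the yellow line still over the ledge.
- **Angle to the fence:** the two long sides read −0.015 and −0.002 rad against a limit of 0.05. That spread is pixel-reading error.
- **Flatness:** the plate looks flat in the side view, but I only judged this by eye.
- **Bystanders:** the vial and rack areas show no changed pixels. The tray area changed (98 pixels), which I put down to the plate now overlapping it in the view. The tip-box area also changed (49 pixels), probably from the arm, since its corner reads within a pixel of where it began.

**What disagreed:** at the start, the height of the plate and ledge corners measured from two views came out up to about 11 mm low. I took this as error in reading the side view and used the stated heights, which the wrist camera and the fingertip descent agreed with.

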